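# Load a label reel on the leaning unwinder spindle and click its retaining sleeve home

### The job

Load the label unwinder: put the label reel on the leaning spindle, fully down against the backing disc with its hub pointing outward, then slide the retaining sleeve onto the spindle, flange first, and push it past the two sprung balls until it clicks and its flange sits on the reel's hub. Leave both there, and do not disturb the beaker, the small dropper bottle or the open bottle.

Things in the scene. Friction and masses are not known exactly. Their poses are not given: they have to be found in the camera images.
- spindle: Polished steel spindle of the blue label unwinder (fixed; base plate 140 x 110 mm; place and yaw vary). It leans 28 degrees from vertical, tip roughly toward the robot. Origin: centre of the front face of its grey backing disc (90 mm dia.), 150 mm above the table. z: along the spindle, outward; y: level; x: across, away from the robot and upward. Tip at z = 98 mm.
- reel_mid (a point): Label reel, starting flat on the table, hub up: black flange and wound white labels, 110 mm dia. and 27 mm high, with a black hub of 50 mm dia. in the middle that rises to 62 mm in all; bore 38 mm right through (it clears the balls). 0.22 kg. This point: on its axis, half-way up (31 mm). z: along the bore, to the hub's free end. Grip the hub near its top.
- reel_hub_end (a point): Centre of the free end of the reel's hub, on the reel's axis, 62 mm above its underside. Axes as reel_mid.
- reel_home (a point): On the spindle axis, 31 mm out from the backing disc: where the reel's middle is when fully down. Axes as spindle. The spindle's profile along z: centring step of 34.4 mm dia. from 0 to 20 mm, cone down to 28 mm dia. at 28 mm, shaft of 28 mm dia. to 90 mm, cone to 16 mm dia. at the tip, 98 mm.
- sleeve_mid (a point): Retaining sleeve, aluminium tube with a red band, starting upright, flange down: 70 mm long, 48 mm dia., flange 64 mm dia. on the lowest 6 mm. Bore 31 mm right through, 37 mm at the flange end (7 mm long lead-in), inner groove from 10 to 22 mm above the flange end. 0.16 kg. This point: on its axis, half-way up (35 mm). z: along the bore, away from the flange.
- sleeve_home (a point): On the spindle axis, 97 mm out from the backing disc: where the sleeve's middle is when home on the seated reel. Axes as spindle. Pushing the sleeve past the balls takes about 10 N, which falls off at the click; it stops when the flange meets the hub's end.
- ball_left (a joint): Sprung brass ball in the spindle's +y side at z = 78 mm, standing 3.5 mm out of the shaft. Value: how far it is pressed in, m (0 sprung out, 0.0045 fully in).
- ball_right (a joint): The same for the ball in the -y side.
- beaker: Steel beaker, 67 mm in diameter, 78 mm high, on the table in front; bystander. Origin at the centre of its underside.
- sample_bottle: Small brown dropper bottle, 33 mm in diameter, 102 mm high, on the table in front; bystander. Origin at the centre of its underside.
- open_bottle: Orange-brown bottle without pump, 68 mm in diameter, 156 mm high, on the left; bystander. Origin at the centre of its underside.
Mind the look-alikes: they are no part of the job. What is shaped like the part that bears reel_mid but green or purple is not meant.

How it is judged:
By the outcome, as a careful person would: the job done as asked, in the order asked, and still so for the second after the job is handed in, with the robot touching nothing.
It also fails if it takes over 72 s, if anything falls off the work surface, if the arm or the gripper's body presses on something with over 40 N, if the wrist force passes 120 N, or if a joint passes its speed limit or range.

### The arm

A 6-joint arm with a two-finger parallel gripper is mounted at the origin on a cart in front of the work surface, level with it; the furniture and walls round the work are solid. World frame = base frame: x ahead of the robot, y to its left, z up, the work surface at z = 0. Lengths are in mm, angles in degrees, forces in N, time in s.
With the tool pointing down it reaches from about 300 to 850 mm from the base axis. Payload 4.2 kg.
Tool frame: the origin (TCP) lies between the finger pads; the fingertips stand 14 mm ahead of it and the grasp point (between the pads) lies 5 mm behind it (env.finger_overhang is the distance from the TCP to the fingertips, in mm); z points along the fingers, y is the line along which they close (so a half turn about z gives the same grasp; the last joint's range is limited). The gripper opens to 91 mm and grips with 3 to 60 N. Pads are 32 mm wide; open, the fingers measure 118 mm over their backs; the gripper's body (76 mm by 178 mm) begins 60 mm behind the grasp point.
Start: joints at [67.552, 18.312, 89.639, -0, 72.044, -1.146], TCP at [208.896, 535.728, 227.976] pointing down, gripper open.
Joint ranges: [-177.97, 177.97], [-48.28, 115.42], [12.27, 149.76], [-77.06, 257.06], [2.81, 150.46], [-146.56, 146.56]. Speed limits (degrees/s): [147.25, 147.25, 180, 180, 180, 180].

### API

Orientations are given as [roll, pitch, yaw] about the fixed x, y, z axes, in that order (R = Rz(yaw) Ry(pitch) Rx(roll)).
In Python, from workcell import status, cams, env, finder gives the robot as it stands.
- The arm moves only by the tool apply_moves, never from a script. Its argument "increments" is a list of rows, each a list of 7 numbers: the opening, from -1 (shut) to 1 (fully open), then the shift along the world's x, y, z in m, then the turn, a rotation vector about the world's x, y, z in degrees. In form: [[gripper, x, y, z, ax, ay, az], ...]. A call has 1 to 5 rows; each row shifts and turns the commanded pose from where the row before left it; what a row does not reach is not made up. A row lasts 1/12 s, in which the tool goes at most 41.7 mm and 7.16 degrees, less where a joint would pass 70% of its speed; a pose out of reach is approached as far as the arm can. A call with a gripper value outside its range is refused whole. The fingers move at their own pace and stop on an object; "newtons" is the grip in N (left out, the last holds). Time passes only in rows, so rows that do not move let the fingers close. It gives the time, the measured TCP pose, the force, the opening and the grip force at its end, in the units of the state.
- status.state(): the state, without advancing time (a new reading comes with each control period).
- cams.grab_frame(name): name is "scene" or "top"; returns a dict with "color" (480x640x3 uint8, red, green, blue), "intrinsics" (3x3 intrinsics, pixels), "R" (3x3) and "t" (3): a world point X has camera coordinates R X + t. Camera axes: x right, y down, z forward; pixel columns grow to the right and rows downward; lengths in mm; the calibration is good to about 2 mm. A picture is of the moment at which its call begins. There is no depth.
- env.job_done(): hands the job in; it is judged then, once.
Trained networks look in the newest picture that a camera, given by its name, has taken for a name from the list of things; names that differ only in an ending like _2 or _b are one class to them, and where a whole thing is asked for, a point or a joint stands for the part that bears it (a point fixed in the world has none). Each returns a list of dicts, best first, with "score" (0 to 1); they miss things now and then, are a little off and sometimes report something else, mostly with a low value. They report only what shows in the picture. A call takes as long as a camera call. They do not tell look-alikes from the thing itself.
- finder.boxes_of(query, camera): "rect" ([left, top, width, height] in pixels, round what is visible of it).
- finder.trace(query, camera): "pixels" (480x640 bool, what is visible of it) and "rect" ([left, top, width, height] in pixels, round what is visible of it).
The state is a dict: "time_s": time; "qpos": joint angles; "qvel": joint speeds; "effort": joint torques, N m; "ee_pos": TCP position; "ee_rot": TCP orientation; "force": force on the tool from outside, world axes, zero at the start; "torque": the same for the moment, N m; "gripper_width": finger opening in mm; "gripper_force": force on a finger pad.
Only numpy, scipy, OpenCV 4.12 (cv2) and the standard library are available. Lean on these libraries where they do the work, as an engineer would, in place of code of your own. Each camera call takes 0.05 s, during which the arm holds its last target. There are 200 camera calls.

## Working session

There is one attempt and no reset: what is moved stays moved. The work goes in short steps, Python scripts to look and compute and a tool call to move; the robot and the scene stay as the last step left them, time stands still between calls to the robot, and variables do not carry over. Pictures are saved under pics/ and viewed, at most 10 in all, crops included, and the job is handed in when it is done.

Besides the shell and the picture viewer there is one more tool, called after "Call:" by a JSON object that holds its "name" and its "arguments", one argument or row to a line. apply_moves: Moves the arm, as the interface text tells. Its arguments: {"type":"object","properties":{"increments":{"type":"array","items":{"type":"array","items":{"type":"number"}}},"newtons":{"type":"number"}},"required":["increments"]}

```bash
ls; mkdir -p pics; python3 - <<'E'
from workcell import status,cams,env,finder
import cv2,numpy as np
np.set_printoptions(precision=3,suppress=True)
for c in ("scene","top"):
    f=cams.grab_frame(c); cv2.imwrite(f"pics/{c}0.png",f["color"][:,:,::-1]); np.savez(f"{c}.npz",**f)
    print(c,f["intrinsics"].tolist(),"\n",f["R"],f["t"], -f["R"].T@f["t"])
    for q in("spindle","reel_mid","sleeve_mid","beaker","sample_bottle","open_bottle","ball_left"):
        print(q,[(np.round(d["rect"]).tolist(),round(d["score"],2)) for d in finder.boxes_of(q,c)])
print(status.state())
E
```

```text
pics
scene [[533.3629813772203, 0.0, 323.0498850629478], [0.0, 533.3629813772203, 240.5919532134996], [0.0, 0.0, 1.0]] 
 [[ 0.646 -0.763  0.012]
 [-0.358 -0.317 -0.878]
 [ 0.674  0.563 -0.478]] [-252.73   357.956 1165.266] [-493.881 -735.435  874.681]
spindle [([363.0, 212.0, 33.0, 37.0], 0.94)]
reel_mid [([364.0, 294.0, 40.0, 37.0], 0.79), ([194.0, 228.0, 33.0, 22.0], 0.79), ([296.0, 275.0, 40.0, 33.0], 0.63), ([230.0, 213.0, 23.0, 46.0], 0.43)]
sleeve_mid [([415.0, 310.0, 25.0, 34.0], 0.89), ([300.0, 272.0, 37.0, 35.0], 0.67)]
beaker []
sample_bottle [([368.0, 211.0, 28.0, 38.0], 0.74), ([339.0, 295.0, 10.0, 39.0], 0.6)]
open_bottle [([230.0, 212.0, 22.0, 48.0], 0.64)]
ball_left []
top [[566.2795387684756, 0.0, 320.2910874455001], [0.0, 566.2795387684756, 240.40209297391075], [0.0, 0.0, 1.0]] 
 [[-0.02  -1.    -0.018]
 [-0.991  0.022 -0.129]
 [ 0.129  0.015 -0.992]] [ 165.181  527.462 1561.951] [ 324.774  129.311 1619.566]
spindle [([356.0, 169.0, 36.0, 33.0], 0.72)]
reel_mid [([326.0, 247.0, 41.0, 38.0], 0.83), ([161.0, 254.0, 46.0, 39.0], 0.65), ([397.0, 228.0, 38.0, 38.0], 0.59)]
sleeve_mid [([447.0, 234.0, 27.0, 21.0], 0.73)]
beaker [([258.0, 270.0, 22.0, 26.0], 0.82)]
sample_bottle [([392.0, 281.0, 14.0, 12.0], 0.57)]
open_bottle [([210.0, 243.0, 28.0, 30.0], 0.62)]
ball_left [([327.0, 246.0, 38.0, 40.0], 0.69)]
{'time_s': 0.8, 'qpos': array([67.551, 18.31 , 89.64 , -0.001, 72.043, -1.147]), 'qvel': array([-0.119,  0.057, -0.041, -0.128, -0.031,  0.018]), 'effort': array([  0.001, -41.231, -23.221,   0.073,   0.038,   0.   ]), 'ee_pos': array([208.902, 535.723, 227.989]), 'ee_rot': array([179.993,   0.001, 158.698]), 'force': array([-0.178,  0.111,  0.319]), 'torque': array([0.033, 0.014, 0.057]), 'gripper_force': 0.0, 'gripper_width': 91.05581034524863}
```

View pics/scene0.png

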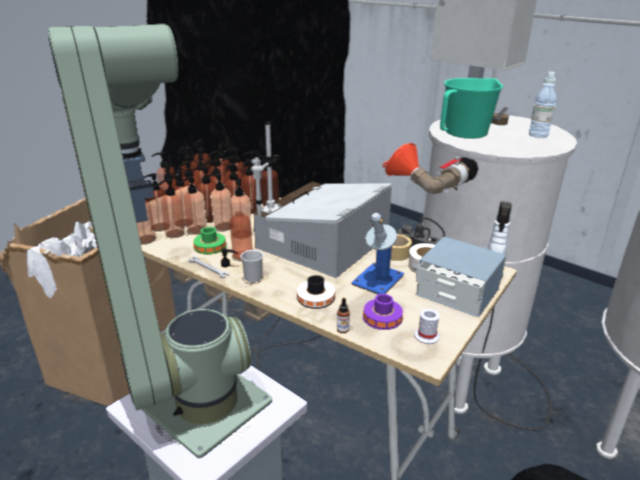

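View pics/top0.png

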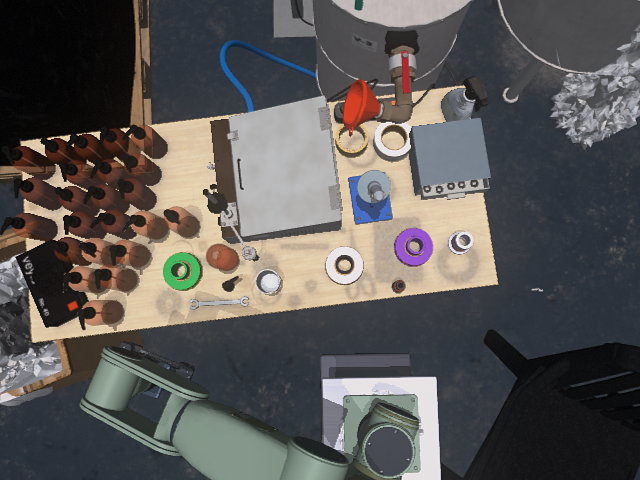

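The scene view shows the white reel at about (316,292), the sleeve at (428,325), the spindle disc at (380,237) and its tip at (377,217). In the top view the reel is at (345,265), the sleeve at (460,242) and the spindle at (373,190). The green and purple reels are look-alikes.

```bash
python3 - <<'E'
import cv2,numpy as np
T=[("top",(318,240)),("top",(434,216)),("top",(346,162)),("scene",(290,266)),("scene",(402,298)),("scene",(352,202))]
W=[(54,54),(54,54),(54,66),(54,54),(54,54),(54,95)]
im=np.zeros((600,798,3),np.uint8)
for i,((c,(u,v)),_) in enumerate(zip(T,W)):
    f=cv2.imread(f"pics/{c}0.png"); h=61 if i!=5 else 95; w=54
    k=cv2.resize(f[v:v+h,u:u+w],None,fx=4.9 if i!=5 else 3,fy=4.9 if i!=5 else 3,interpolation=cv2.INTER_CUBIC)[:300,:266]
    r,cc=divmod(i,3); im[r*300:r*300+k.shape[0],cc*266:cc*266+k.shape[1]]=k
cv2.imwrite("pics/z1.png",im)
E
```

```text
(no output)
```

View pics/z1.png

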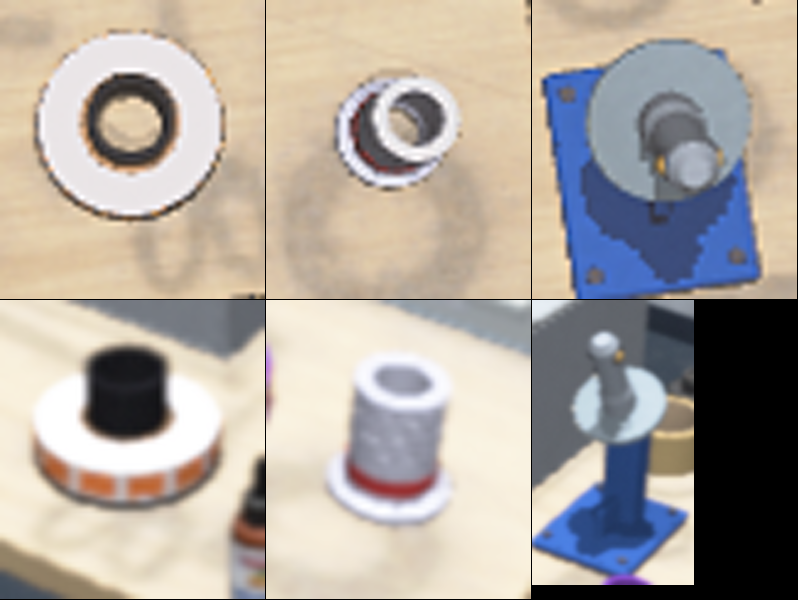

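Reel, sleeve, disc and tip all show clearly in the zoomed crops. I'll convert their centres to world positions, with both cameras checking each other.

```bash
cat > h.py <<'E'
import numpy as np
from scipy.optimize import least_squares
np.set_printoptions(precision=2,suppress=True)
C={c:dict(np.load(c+".npz")) for c in("scene","top")}
def proj(c,X):
    f=C[c];p=(np.atleast_2d(X)@f["R"].T+f["t"])@f["intrinsics"].T
    return p[:,:2]/p[:,2:]
def plane(c,u,v,z):
    f=C[c];d=f["R"].T@np.linalg.solve(f["intrinsics"],[u,v,1]);o=-f["R"].T@f["t"]
    return o+d*(z-o[2])/d[2]
def zax(psi,t=28):
    s,c=np.sin(np.radians(t)),np.cos(np.radians(t));return np.array([-s*np.cos(psi),-s*np.sin(psi),c])
E
python3 - <<'E'
from h import *
for n,c,u,v,z in [("reel","top",344,264.5,27),("reel","scene",315.4,279.1,62),("sleeve","top",464.2,240,70),("sleeveflange","top",459.1,242.5,3),("sleeve","scene",429.6,313.5,70),
 ("disc","top",373.5,186.3,150),("disc","scene",380.8,235.8,150),("tip","top",379.3,195.3,236.5),("tip","scene",375.7,216,236.5)]:
    print(n,c,plane(c,u,v,z))
def pt(x,y): return (346+(x-532+.5)/4.9-.5,162+(y+.5)/4.9-.5)
P=[plane("top",*pt(*q),8) for q in((543,80),(578,298),(761,275),(725,50))]
for i in range(4):
    d=P[(i+1)%4]-P[i];print("plate",P[i],np.hypot(*d[:2]),np.degrees(np.arctan2(d[1],d[0])))
def res(p):
    o=np.array([p[0],p[1],150]);t=o+98*zax(p[2]);r=[]
    for c,a,b in(("top",(373.5,186.3),(379.3,195.3)),("scene",(380.8,235.8),(375.7,216))):
        r+=[proj(c,o)[0]-a,proj(c,t)[0]-b]
    return np.concatenate(r)
s=least_squares(res,[620,0,0]);print("spindle",s.x[:2],np.degrees(s.x[2]),zax(s.x[2]),s.fun)
from workcell import cams,finder
# mask-based cross-check
for c in("top","scene"):
    cams.grab_frame(c)
    for q in("reel_mid","sleeve_mid","spindle"):
        for d in finder.trace(q,c)[:4]:
            ys,xs=np.nonzero(d["pixels"]);print(c,q,round(d["score"],2),xs.min(),xs.max(),ys.min(),ys.max(),xs.mean(),ys.mean(),len(xs))
E
```

```text
reel top [461.98  88.7   27.  ]
reel scene [464.37  91.18  62.  ]
sleeve top [ 518.66 -241.86   70.  ]
sleeveflange top [ 520.15 -242.99    3.  ]
sleeve scene [ 524.53 -239.47   70.  ]
disc top [657.11   8.61 150.  ]
disc scene [660.53  11.27 150.  ]
tip top [614.38   2.06 236.5 ]
tip scene [608.78  -1.05 236.5 ]
plate [715.87  70.64   8.  ] 132.59032973981067 -172.5841485348282
plate [584.39  53.53   8.  ] 108.33277322891784 -84.05510089241947
plate [595.61 -54.22   8.  ] 136.83978514983878 6.890913816309576
plate [731.46 -37.8    8.  ] 109.56053330591186 98.18085731457877
spindle [658.26   9.32] 9.66352902358001 [-0.46 -0.08  0.88] [-0.28 -0.42  0.21  0.58  0.11  0.49  0.08 -0.78]
top reel_mid 0.76 163 202 252 290 182.612818261633 271.13608428446 1139
top reel_mid 0.68 325 363 246 284 343.85235507246375 265.21286231884056 1104
top reel_mid 0.61 394 432 228 266 413.03960396039605 247.3861386138614 1111
top sleeve_mid 0.97 449 473 232 253 460.5061425061425 242.26044226044226 407
top sleeve_mid 0.51 392 404 281 291 398.2649572649573 285.9316239316239 117
top spindle 0.81 357 390 170 202 373.6075808249721 186.14604236343368 897
top spindle 0.62 325 363 246 284 344.14353163361665 265.0491029272899 1059
scene reel_mid 0.86 363 402 295 329 383.1031894934334 312.7682926829268 1066
scene reel_mid 0.66 297 334 275 308 315.934358974359 292.6953846153846 975
scene sleeve_mid 0.97 415 439 310 342 428.0328125 326.5921875 640
scene spindle 0.57 229 253 211 258 240.63614163614164 233.2954822954823 819
scene spindle 0.56 367 396 213 249 380.5193370165746 234.04834254143645 724
```

The measurements agree:
- **Reel:** about (463, 90)
- **Sleeve:** about (521, -241)
- **Spindle origin:** about (658.5, 9.8), yaw about 8°

Next I'll move over the reel, with the tool yawed to 188°.

Call:
{"name": "apply_moves", "arguments": {
  "increments": [
    [1,0.0169,-0.0297,0,0,0,1.953],
    [1,0.0169,-0.0297,0,0,0,1.953],
    [1,0.0169,-0.0297,0,0,0,1.953],
    [1,0.0169,-0.0297,0,0,0,1.953],
    [1,0.0169,-0.0297,0,0,0,1.953]
  ]
}}

```text
time_s: 1.62
ee_pos: [293.9, 385.9, 228.0]
ee_rot: [180.0, 0.0, 168.6]
force: [1.2, -0.4, 1.3]
gripper_width: 91.3
gripper_force: 0.0
```

Call:
{"name": "apply_moves", "arguments": {
  "increments": [
    [1,0.0169,-0.0297,0,0,0,1.953],
    [1,0.0169,-0.0297,0,0,0,1.953],
    [1,0.0169,-0.0297,0,0,0,1.953],
    [1,0.0169,-0.0297,0,0,0,1.953],
    [1,0.0169,-0.0297,0,0,0,1.953]
  ]
}}

```text
time_s: 2.03
ee_pos: [378.4, 237.2, 228.2]
ee_rot: [180.0, 0.0, 178.3]
force: [0.6, -0.2, 0.0]
gripper_width: 91.1
gripper_force: 0.0
```

Call:
{"name": "apply_moves", "arguments": {
  "increments": [
    [1,0.0169,-0.0297,0,0,0,1.953],
    [1,0.0169,-0.0297,0,0,0,1.953],
    [1,0.0169,-0.0297,0,0,0,1.953],
    [1,0.0169,-0.0297,0,0,0,1.953],
    [1,0.0169,-0.0297,0,0,0,1.953]
  ]
}}

```text
time_s: 2.45
ee_pos: [463.0, 88.6, 228.2]
ee_rot: [180.0, 0.0, -171.9]
force: [0.9, 0.4, -0.6]
gripper_width: 91.3
gripper_force: 0.0
```

Call:
{"name": "apply_moves", "arguments": {
  "increments": [
    [1,0,0,-0.035,0,0,0],
    [1,0,0,-0.035,0,0,0],
    [1,0,0,-0.035,0,0,0],
    [1,0,0,0,0,0,0]
  ]
}}

```text
time_s: 2.78
ee_pos: [457.9, 89.1, 117.7]
ee_rot: [-180.0, -0.7, -172.1]
force: [-0.9, -0.4, -0.5]
gripper_width: 91.2
gripper_force: 0.0
```

Call:
{"name": "apply_moves", "arguments": {
  "increments": [
    [1,0,0,0,0,0,0],
    [1,0,0,0,0,0,0]
  ]
}}

```text
time_s: 2.95
ee_pos: [463.8, 90.6, 124.6]
ee_rot: [180.0, 0.2, -172.0]
force: [0.6, 1.3, 0.3]
gripper_width: 91.0
gripper_force: 0.0
```

```bash
python3 - <<'E'
from workcell import cams
import cv2,numpy as np
a=cams.grab_frame("scene")["color"][:,:,::-1];b=cams.grab_frame("top")["color"][:,:,::-1]
k=lambda f,u,v:cv2.resize(f[v:v+120,u:u+100],None,fx=4,fy=4,interpolation=cv2.INTER_CUBIC)
cv2.imwrite("pics/z2.png",np.hstack([k(a,265,215),k(b,295,205)]))
E
```

```text
(no output)
```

View pics/z2.png

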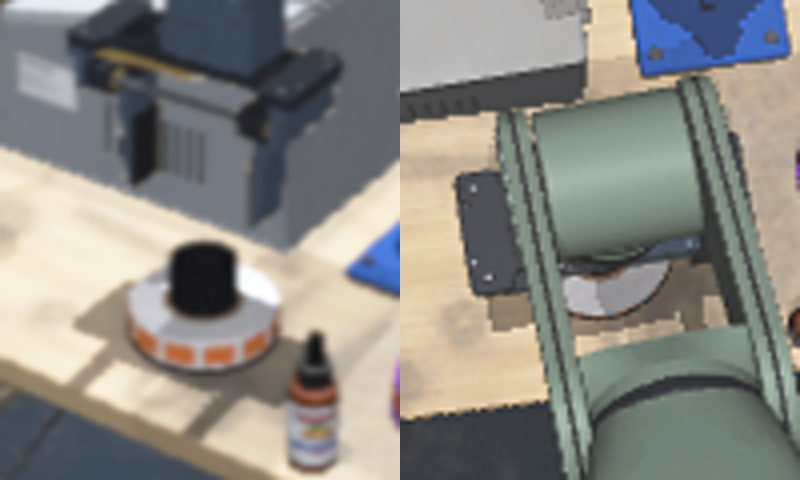

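The open fingers straddle the hub, with the fingertip midpoint at crop (202,205) directly above the hub top at (203,260). I'll descend and grip.

Call:
{"name": "apply_moves", "arguments": {
  "increments": [
    [1,0,0,-0.025,0,0,0],
    [1,0,0,-0.025,0,0,0],
    [1,0,0,-0.02,0,0,0],
    [1,0,0,-0.006,0,0,0],
    [1,0,0,0,0,0,0]
  ]
}}

```text
time_s: 3.47
ee_pos: [462.4, 90.4, 47.0]
ee_rot: [180.0, -0.0, -172.0]
force: [0.6, 0.3, -0.6]
gripper_width: 91.1
gripper_force: 0.0
```

Call:
{"name": "apply_moves", "arguments": {
  "increments": [
    [1,0,0,0,0,0,0],
    [-1,0,0,0,0,0,0],
    [-1,0,0,0,0,0,0],
    [-1,0,0,0,0,0,0],
    [-1,0,0,0,0,0,0]
  ],
  "newtons": 30
}}

```text
time_s: 3.88
ee_pos: [462.9, 90.3, 47.7]
ee_rot: [180.0, 0.1, -172.0]
force: [-0.7, -0.8, 0.2]
gripper_width: 67.3
gripper_force: 0.0
```

Call:
{"name": "apply_moves", "arguments": {
  "increments": [
    [-1,0,0,0,0,0,0],
    [-1,0,0,0,0,0,0],
    [-1,0,0,0,0,0,0],
    [-1,0,0,0,0,0,0],
    [-1,0,0,0,0,0,0]
  ],
  "newtons": 30
}}

```text
time_s: 4.3
ee_pos: [462.4, 90.2, 47.1]
ee_rot: [180.0, 0.0, -172.0]
force: [-0.8, -0.2, 2.8]
gripper_width: 50.2
gripper_force: 30.0
```

Call:
{"name": "apply_moves", "arguments": {
  "increments": [
    [-1,0,0,0.015,0,0,0],
    [-1,0,0,0.03,0,0,0],
    [-1,0,0,0.035,0,0,0],
    [-1,0,0,0.035,0,0,0],
    [-1,0,0,0.035,0,0,0]
  ]
}}

```text
time_s: 4.72
ee_pos: [461.6, 90.1, 197.9]
ee_rot: [180.0, -0.1, -172.0]
force: [1.0, -0.0, -1.4]
gripper_width: 49.9
gripper_force: 30.0
```

Call:
{"name": "apply_moves", "arguments": {
  "increments": [
    [-1,0.012,-0.0091,0.0096,0.39,-2.773,0],
    [-1,0.012,-0.0091,0.0096,0.39,-2.773,0],
    [-1,0.012,-0.0091,0.0096,0.39,-2.773,0],
    [-1,0.012,-0.0091,0.0096,0.39,-2.773,0],
    [-1,0.012,-0.0091,0.0096,0.39,-2.773,0]
  ]
}}

```text
time_s: 5.13
ee_pos: [522.2, 44.3, 244.8]
ee_rot: [180.0, 14.0, -172.0]
force: [0.1, -0.2, -2.0]
gripper_width: 50.0
gripper_force: 30.0
```

Call:
{"name": "apply_moves", "arguments": {
  "increments": [
    [-1,0.012,-0.0091,0.0096,0.39,-2.773,0],
    [-1,0.012,-0.0091,0.0096,0.39,-2.773,0],
    [-1,0.012,-0.0091,0.0096,0.39,-2.773,0],
    [-1,0.012,-0.0091,0.0096,0.39,-2.773,0],
    [-1,0.012,-0.0091,0.0096,0.39,-2.773,0]
  ]
}}

```text
time_s: 5.55
ee_pos: [582.0, -1.1, 292.4]
ee_rot: [180.0, 28.0, -172.0]
force: [-0.1, 0.1, -2.5]
gripper_width: 50.1
gripper_force: 30.0
```

Call:
{"name": "apply_moves", "arguments": {
  "increments": [
    [-1,0,0,0,0,0,0],
    [-1,0,0,0,0,0,0],
    [-1,0,0,0,0,0,0],
    [-1,0,0,0,0,0,0]
  ]
}}

```text
time_s: 5.88
ee_pos: [581.6, -0.2, 291.9]
ee_rot: [179.9, 27.8, -172.0]
force: [0.3, 0.5, -2.0]
gripper_width: 50.1
gripper_force: 30.0
```

```bash
python3 - <<'E'
from workcell import cams,status
import cv2,numpy as np
from scipy.spatial.transform import Rotation as Ro
a=cams.grab_frame("scene")["color"][:,:,::-1];b=cams.grab_frame("top")["color"][:,:,::-1]
k=lambda f,u,v:cv2.resize(f[v:v+120,u:u+80],None,fx=5,fy=5,interpolation=cv2.INTER_CUBIC)
cv2.imwrite("pics/z3.png",np.hstack([k(a,325,170),k(b,330,150)]))
s=status.state();print(s["ee_pos"],s["ee_rot"],Ro.from_euler("xyz",s["ee_rot"],degrees=True).as_matrix()[:,2],s["force"],s["gripper_width"],s["qpos"])
E
```

```text
[ 5.81987527e+02 -1.66225466e-01  2.92284485e+02] [ 179.96410652   27.90294178 -171.96946473] [ 0.4632985   0.06599683 -0.88374143] [ 1.17365975 -1.00466517 -2.06612521] 50.11206011749417 [  -4.34914996    4.35458892  103.79497239    8.23536102   44.80506293
 -106.8413788 ]
```

View pics/z3.png

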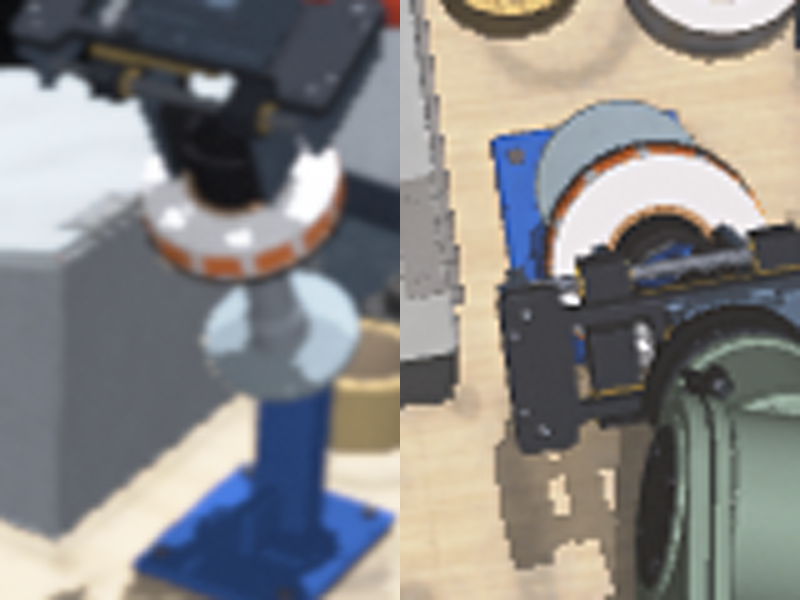

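The scene view shows the reel hovering just above the tip, coaxial with the spindle by eye. I'll check this against the projected model.

```bash
python3 - <<'E'
from h import *
z=zax(np.radians(8));y=np.array([-np.sin(np.radians(8)),np.cos(np.radians(8)),0]);x=np.cross(y,z)
a=np.radians(np.arange(0,360,2))
def bb(c,C0,r,off,k=5):
    P=np.vstack([proj(c,C0+h*z+rr*(np.outer(np.cos(a),x)+np.outer(np.sin(a),y))) for rr,h in r])
    P=(P-off+.5)*k-.5;return P.min(0),P.max(0)
O=np.array([658.5,9.8,150]);T=np.array([582,-.4,292.2])-47*z
for c,off in(("scene",(325,170)),("top",(330,150))):
    sh=0 if c=="scene" else 400
    print(c,"disc",*[q+[sh,0] for q in bb(c,O,[(45,0)],off)],"flange",*[q+[sh,0] for q in bb(c,T,[(55,0),(55,27)],off)],"tip",(proj(c,O+98*z)[0]-off+.5)*5+[sh,0])
E
```

```text
scene disc [204.3  271.48] [358.9  396.61] flange [137.38 100.51] [347.04 289.73] tip [253.76 227.63]
top disc [532.55  97.49] [701.56 262.75] flange [539.08 134.18] [772.23 367.19] tip [646.41 231.9 ]
```

Observed and predicted outlines agree to about 2–3 mm, within the entry clearance. I'll slide on along the axis and watch the force.

Call:
{"name": "apply_moves", "arguments": {
  "increments": [
    [-1,0.0056,0.0008,-0.0106,0,0,0],
    [-1,0.0056,0.0008,-0.0106,0,0,0],
    [-1,0.0056,0.0008,-0.0106,0,0,0],
    [-1,0.0056,0.0008,-0.0106,0,0,0],
    [-1,0,0,0,0,0,0]
  ]
}}

```text
time_s: 6.4
ee_pos: [604.1, 3.0, 247.5]
ee_rot: [179.9, 27.7, -172.0]
force: [-1.6, 1.2, -2.4]
gripper_width: 49.7
gripper_force: 30.0
```

Call:
{"name": "apply_moves", "arguments": {
  "increments": [
    [-1,0.0047,0.0007,-0.0088,0,0,0],
    [-1,0.0047,0.0007,-0.0088,0,0,0],
    [-1,0.0047,0.0007,-0.0088,0,0,0],
    [-1,0,0,0,0,0,0],
    [-1,0,0,0,0,0,0]
  ]
}}

```text
time_s: 6.82
ee_pos: [618.8, 4.6, 223.2]
ee_rot: [180.0, 27.9, -172.0]
force: [0.0, -0.1, -1.8]
gripper_width: 50.2
gripper_force: 30.0
```

```bash
cat >> h.py <<'E'
def look(name,su,tu,w=80,k=5):
    from workcell import cams,status
    import cv2
    a=cams.grab_frame("scene")["color"][:,:,::-1];b=cams.grab_frame("top")["color"][:,:,::-1]
    g=lambda f,u,v:cv2.resize(f[v:v+600//k,u:u+w],None,fx=k,fy=k,interpolation=cv2.INTER_CUBIC)
    cv2.imwrite(f"pics/{name}.png",np.hstack([g(a,*su),g(b,*tu)]))
def st(off=47,O=(658.5,9.8,150),psi=8):
    from workcell import status
    s=status.state();p=np.radians(psi);z=zax(p);y=np.array([-np.sin(p),np.cos(p),0]);M=np.array([np.cross(y,z),y,z])
    print("spindle-frame TCP",M@(s["ee_pos"]-O)-[0,0,off],"F",M@s["force"],"torque",M@s["torque"],"rot",s["ee_rot"],s["gripper_width"])
E
python3 -c "
from h import *
st();look('z4',(325,170),(330,130))"
```

```text
spindle-frame TCP [-1.02  0.38 36.45] F [-0.85 -0.12 -1.57] torque [ 0.07  0.47 -0.03] rot [ 179.96   27.91 -172.02] 50.1704934800342
```

View pics/z4.png

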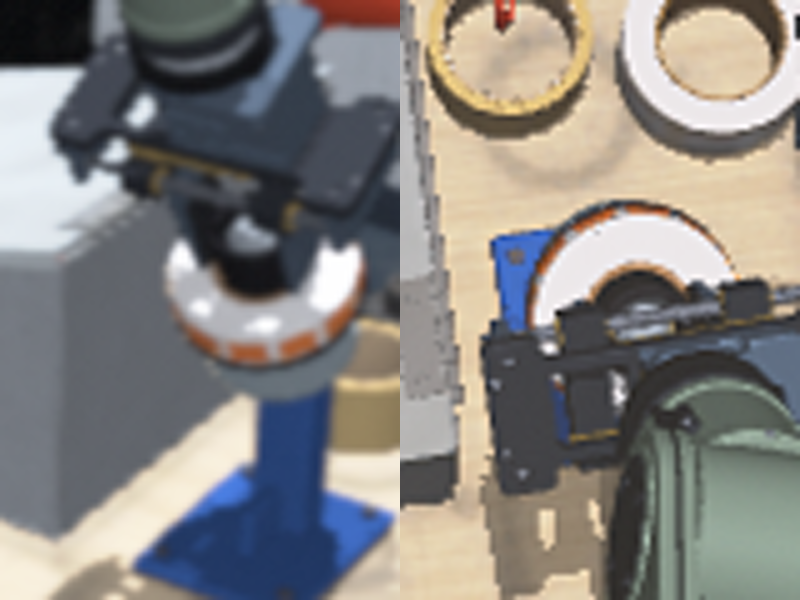

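The reel is over the spindle: the tip shows inside the hub bore at crop (250,235), and the forces are near zero. I'll continue down.

Call:
{"name": "apply_moves", "arguments": {
  "increments": [
    [-1,0.003,0.0004,-0.0052,0,0,0],
    [-1,0.003,0.0004,-0.0052,0,0,0],
    [-1,0.003,0.0004,-0.0052,0,0,0],
    [-1,0.003,0.0004,-0.0052,0,0,0],
    [-1,0,0,0,0,0,0]
  ]
}}

```text
time_s: 7.33
ee_pos: [630.7, 6.2, 201.6]
ee_rot: [180.0, 27.9, -172.0]
force: [-0.3, -0.3, -1.8]
gripper_width: 50.0
gripper_force: 30.0
```

```bash
python3 -c "
from h import *
st()"
```

```text
spindle-frame TCP [-0.52  0.32 11.71] F [-1.11 -0.21 -1.44] torque [0.05 0.5  0.  ] rot [ 179.96   27.86 -172.02] 49.970333429315026
```

Already on the step with no side load. Next comes the last 12 mm plus a little press.

Call:
{"name": "apply_moves", "arguments": {
  "increments": [
    [-1,0.0014,0.0002,-0.0026,0,0,0],
    [-1,0.0014,0.0002,-0.0026,0,0,0],
    [-1,0.0014,0.0002,-0.0026,0,0,0],
    [-1,0,0,0,0,0,0]
  ]
}}

```text
time_s: 7.67
ee_pos: [635.0, 6.8, 194.9]
ee_rot: [180.0, 28.0, -172.0]
force: [0.6, 0.6, -1.7]
gripper_width: 49.8
gripper_force: 30.0
```

Call:
{"name": "apply_moves", "arguments": {
  "increments": [
    [-1,0.0009,0.0001,-0.0018,0,0,0],
    [-1,0,0,0,0,0,0]
  ]
}}

```text
time_s: 7.83
ee_pos: [636.0, 6.8, 193.6]
ee_rot: [180.0, 28.0, -172.0]
force: [0.5, 0.3, -1.5]
gripper_width: 49.8
gripper_force: 30.0
```

```bash
python3 -c "
from h import *
st()"
```

```text
spindle-frame TCP [0.46 0.18 2.13] F [-0.22  0.26 -1.58] torque [0.01 0.52 0.  ] rot [ 179.98   28.   -172.01] 49.80412661551649
```

Call:
{"name": "apply_moves", "arguments": {
  "increments": [
    [-1,0.0009,0.0001,-0.0018,0,0,0],
    [-1,0,0,0,0,0,0]
  ]
}}

```text
time_s: 8.0
ee_pos: [636.9, 6.9, 192.6]
ee_rot: [180.0, 28.0, -172.0]
force: [-2.2, -0.0, 0.8]
gripper_width: 50.2
gripper_force: 30.0
```

Call:
{"name": "apply_moves", "arguments": {
  "increments": [
    [-1,0.0007,0.0001,-0.0013,0,0,0],
    [-1,0,0,0,0,0,0]
  ]
}}

```text
time_s: 8.17
ee_pos: [636.9, 7.0, 191.9]
ee_rot: [180.0, 28.0, -172.0]
force: [-9.2, -1.3, 7.5]
gripper_width: 49.6
gripper_force: 30.0
```

```bash
python3 -c "
from h import *
st()"
```

```text
spindle-frame TCP [0.43 0.22 0.25] F [-4.69  0.02 11.02] torque [-0.12  0.98 -0.12] rot [ 179.99   28.02 -172.  ] 49.63380762849667
```

Call:
{"name": "apply_moves", "arguments": {
  "increments": [
    [-1,0.0001,0,-0.0011,0,0,0],
    [-1,0,0,0,0,0,0]
  ]
}}

```text
time_s: 8.33
ee_pos: [636.8, 7.0, 191.5]
ee_rot: [180.0, 28.1, -172.0]
force: [-12.5, -1.6, 11.1]
gripper_width: 49.8
gripper_force: 30.0
```

```bash
python3 -c "
from h import *
st()"
```

```text
spindle-frame TCP [ 0.18  0.29 -0.04] F [-5.9   0.15 15.72] torque [-0.15  1.09 -0.15] rot [ 179.99   28.05 -172.  ] 49.76702683082711
```

Seated: there's 16 N of axial reaction at z≈0. Next I'll release, retract along the axis and take a look.

Call:
{"name": "apply_moves", "arguments": {
  "increments": [
    [1,0,0,0,0,0,0],
    [1,0,0,0,0,0,0],
    [1,0,0,0,0,0,0],
    [1,0,0,0,0,0,0],
    [1,0,0,0,0,0,0]
  ]
}}

```text
time_s: 8.75
ee_pos: [638.0, 7.0, 189.4]
ee_rot: [180.0, 28.0, -172.0]
force: [-0.4, -0.1, 0.5]
gripper_width: 80.7
gripper_force: 0.0
```

Call:
{"name": "apply_moves", "arguments": {
  "increments": [
    [1,0,0,0,0,0,0],
    [1,-0.0047,-0.0007,0.0088,0,0,0],
    [1,-0.0093,-0.0013,0.0177,0,0,0],
    [1,-0.0139,-0.002,0.0265,0,0,0],
    [1,-0.0163,-0.0023,0.0309,0,0,0]
  ]
}}

```text
time_s: 9.17
ee_pos: [592.3, 0.7, 273.1]
ee_rot: [179.9, 27.8, -172.0]
force: [-0.1, -0.4, 0.7]
gripper_width: 90.9
gripper_force: 0.0
```

Call:
{"name": "apply_moves", "arguments": {
  "increments": [
    [1,-0.0163,-0.0023,0.0309,0,0,0],
    [1,-0.0069,-0.0299,-0.013,-0.4875,3.466,0],
    [1,-0.0069,-0.0299,-0.013,-0.4875,3.466,0],
    [1,-0.0069,-0.0299,-0.013,-0.4875,3.466,0],
    [1,-0.0069,-0.0299,-0.013,-0.4875,3.466,0]
  ]
}}

```text
time_s: 9.58
ee_pos: [548.9, -122.4, 253.5]
ee_rot: [-180.0, 14.0, -172.0]
force: [1.0, 0.4, -0.3]
gripper_width: 91.4
gripper_force: 0.0
```

Call:
{"name": "apply_moves", "arguments": {
  "increments": [
    [1,-0.0069,-0.0299,-0.013,-0.4875,3.466,0],
    [1,-0.0069,-0.0299,-0.013,-0.4875,3.466,0],
    [1,-0.0069,-0.0299,-0.013,-0.4875,3.466,0],
    [1,-0.0069,-0.0299,-0.013,-0.4875,3.466,0],
    [1,0,0,0,0,0,0]
  ]
}}

```text
time_s: 10.0
ee_pos: [521.5, -244.9, 197.8]
ee_rot: [-180.0, -0.3, -172.2]
force: [0.6, 0.1, -0.4]
gripper_width: 91.2
gripper_force: 0.0
```

Call:
{"name": "apply_moves", "arguments": {
  "increments": [
    [1,0,0,0,0,0,0],
    [1,0,0,0,0,0,0]
  ]
}}

```text
time_s: 10.17
ee_pos: [522.0, -240.5, 200.8]
ee_rot: [180.0, 0.1, -172.0]
force: [-0.0, 0.4, 0.2]
gripper_width: 91.2
gripper_force: 0.0
```

```bash
python3 -c "
from h import *
from workcell import status
look('z5',(352,195),(330,145));print(status.state())"
```

```text
{'time_s': 10.2667, 'qpos': array([ -25.85,   19.24,   92.21,    0.04,   68.45, -123.9 ]), 'qvel': array([ 0.26, -0.22, -0.09, -0.2 , -0.13, -0.01]), 'effort': array([ -0.35, -40.86, -22.56,  -0.08,   0.03,   0.  ]), 'ee_pos': array([ 522.09, -239.93,  201.42]), 'ee_rot': array([-179.98,    0.1 , -171.97]), 'force': array([0.24, 0.06, 0.79]), 'torque': array([ 0.02, -0.02,  0.03]), 'gripper_force': 0.0, 'gripper_width': 91.45139969966387}
```

View pics/z5.png

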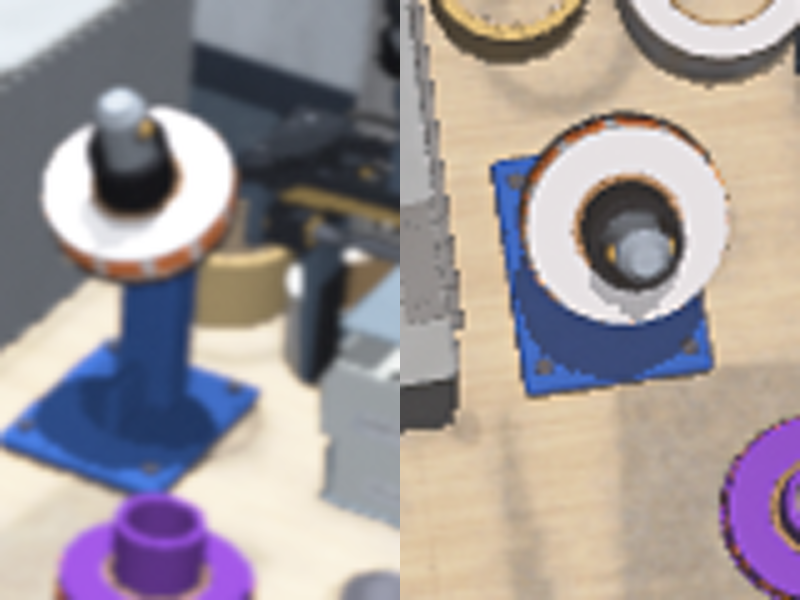

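The reel sits flush on the disc, with the tip and both balls visible inside the hub. Next I'll descend to the sleeve and grip it.

Call:
{"name": "apply_moves", "arguments": {
  "increments": [
    [1,-0.001,-0.001,-0.035,0,0,0],
    [1,0,0,-0.035,0,0,0],
    [1,0,0,-0.035,0,0,0],
    [1,0,0,-0.03,0,0,0],
    [1,0,0,-0.015,0,0,0]
  ]
}}

```text
time_s: 10.68
ee_pos: [519.2, -239.8, 47.9]
ee_rot: [179.8, -0.2, -171.9]
force: [0.1, -0.1, -0.3]
gripper_width: 91.4
gripper_force: 0.0
```

Call:
{"name": "apply_moves", "arguments": {
  "increments": [
    [1,0,0,-0.006,0,0,0],
    [1,0,0,0,0,0,0],
    [1,0,0,0,0,0,0],
    [-1,0,0,0,0,0,0],
    [-1,0,0,0,0,0,0]
  ],
  "newtons": 45
}}

```text
time_s: 11.1
ee_pos: [522.1, -242.1, 46.2]
ee_rot: [-179.9, 0.2, -172.0]
force: [-0.6, -0.3, -0.1]
gripper_width: 80.3
gripper_force: 0.0
```

Call:
{"name": "apply_moves", "arguments": {
  "increments": [
    [-1,0,0,0,0,0,0],
    [-1,0,0,0,0,0,0],
    [-1,0,0,0,0,0,0],
    [-1,0,0,0,0,0,0],
    [-1,0,0,0,0,0,0]
  ]
}}

```text
time_s: 11.52
ee_pos: [521.0, -241.7, 44.5]
ee_rot: [180.0, 0.0, -172.0]
force: [-0.1, -0.0, 1.4]
gripper_width: 49.0
gripper_force: 45.0
```

Call:
{"name": "apply_moves", "arguments": {
  "increments": [
    [-1,0,0,0,0,0,0],
    [-1,0,0,0,0,0,0]
  ]
}}

```text
time_s: 11.68
ee_pos: [521.0, -241.7, 44.5]
ee_rot: [180.0, -0.0, -172.0]
force: [-1.7, 0.6, 1.6]
gripper_width: 48.6
gripper_force: 45.0
```

Call:
{"name": "apply_moves", "arguments": {
  "increments": [
    [-1,0,0,0.015,0,0,0],
    [-1,0,0,0.035,0,0,0],
    [-1,0,0,0.035,0,0,0],
    [-1,0,0,0.035,0,0,0],
    [-1,0,0,0.035,0,0,0]
  ]
}}

```text
time_s: 12.1
ee_pos: [520.5, -241.6, 200.4]
ee_rot: [180.0, -0.1, -172.0]
force: [0.4, -0.2, -2.0]
gripper_width: 48.9
gripper_force: 45.0
```

Call:
{"name": "apply_moves", "arguments": {
  "increments": [
    [-1,0,0,0.035,0,0,0],
    [-1,0.0058,0.024,0.0067,0.39,-2.773,0],
    [-1,0.0058,0.024,0.0067,0.39,-2.773,0],
    [-1,0.0058,0.024,0.0067,0.39,-2.773,0],
    [-1,0.0058,0.024,0.0067,0.39,-2.773,0]
  ]
}}

```text
time_s: 12.52
ee_pos: [544.0, -144.9, 261.1]
ee_rot: [180.0, 11.3, -172.0]
force: [-0.2, -0.5, -1.6]
gripper_width: 48.5
gripper_force: 45.0
```

Call:
{"name": "apply_moves", "arguments": {
  "increments": [
    [-1,0.0058,0.024,0.0067,0.39,-2.773,0],
    [-1,0.0058,0.024,0.0067,0.39,-2.773,0],
    [-1,0.0058,0.024,0.0067,0.39,-2.773,0],
    [-1,0.0058,0.024,0.0067,0.39,-2.773,0],
    [-1,0.0058,0.024,0.0067,0.39,-2.773,0]
  ]
}}

```text
time_s: 12.93
ee_pos: [572.8, -24.7, 294.4]
ee_rot: [180.0, 25.3, -172.0]
force: [-0.3, 0.8, -1.7]
gripper_width: 48.8
gripper_force: 45.0
```

Call:
{"name": "apply_moves", "arguments": {
  "increments": [
    [-1,0.0058,0.024,0.0067,0.39,-2.773,0],
    [-1,0,0,0,0,0,0],
    [-1,0,0,0,0,0,0],
    [-1,0,0,0,0,0,0],
    [-1,0,0,0,0,0,0]
  ]
}}

```text
time_s: 13.35
ee_pos: [578.9, -2.5, 300.8]
ee_rot: [-180.0, 27.9, -172.0]
force: [1.2, 0.2, -0.9]
gripper_width: 48.6
gripper_force: 45.0
```

```bash
python3 -c "
from h import *
st(44.5);look('z6',(325,160),(330,130))"
```

```text
spindle-frame TCP [ -0.3   -1.15 126.44] F [ 0.65  0.04 -1.33] torque [ 0.02  0.45 -0.05] rot [-180.     27.92 -172.04] 48.615927741445994
```

View pics/z6.png

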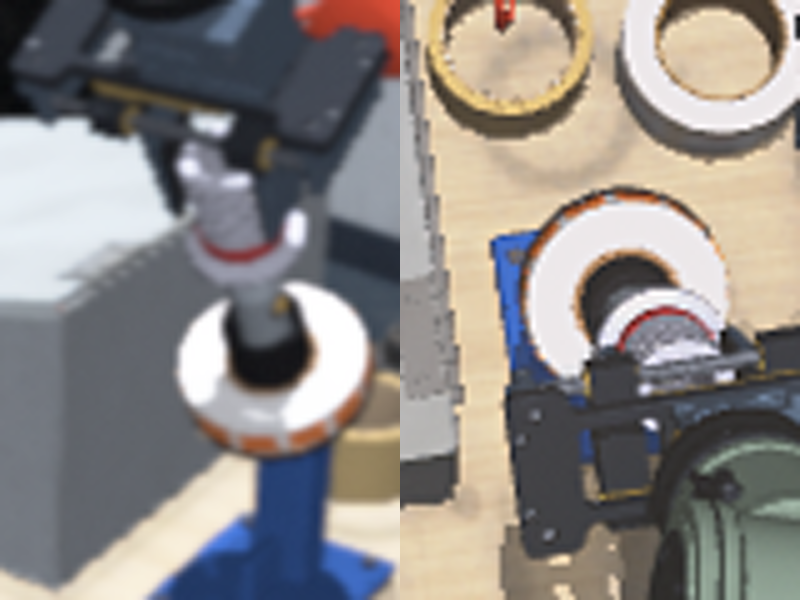

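The sleeve's flange hangs just above the tip, coaxial in both views. I'll correct y by +1 mm and descend over the tip.

Call:
{"name": "apply_moves", "arguments": {
  "increments": [
    [-1,0.0044,0.0009,-0.0084,0,0,0],
    [-1,0.0044,0.0009,-0.0084,0,0,0],
    [-1,0.0044,0.0009,-0.0084,0,0,0],
    [-1,0.0044,0.0009,-0.0084,0,0,0],
    [-1,0,0,0,0,0,0]
  ]
}}

```text
time_s: 13.87
ee_pos: [596.2, 2.0, 264.4]
ee_rot: [179.9, 27.7, -172.0]
force: [-0.5, 0.8, -1.5]
gripper_width: 48.8
gripper_force: 45.0
```

```bash
python3 -c "
from h import *
st(44.5)"
```

```text
spindle-frame TCP [-1.75  0.97 85.97] F [-1.04  0.82 -1.1 ] torque [ 0.03  0.39 -0.02] rot [ 179.92   27.71 -172.03] 48.825528895716594
```

Call:
{"name": "apply_moves", "arguments": {
  "increments": [
    [-1,0.0014,-0.0002,-0.0024,0,0,0],
    [-1,0.0014,0,-0.0024,0,0,0],
    [-1,0,0,0,0,0,0],
    [-1,0,0,0,0,0,0]
  ]
}}

```text
time_s: 14.2
ee_pos: [599.5, 1.6, 263.2]
ee_rot: [180.0, 28.0, -172.0]
force: [0.4, -0.0, -1.1]
gripper_width: 49.0
gripper_force: 45.0
```

```bash
python3 -c "
from h import *
st(44.5)"
```

```text
spindle-frame TCP [ 0.56  0.14 83.41] F [-0.19 -0.08 -1.18] torque [0.04 0.49 0.02] rot [ 180.     28.03 -172.  ] 49.029310802121095
```

Clear so far. I'll go down in smaller steps towards the balls.

Call:
{"name": "apply_moves", "arguments": {
  "increments": [
    [-1,0.0012,0.0002,-0.0024,0,0,0],
    [-1,0.0012,0.0002,-0.0024,0,0,0],
    [-1,0,0,0,0,0,0]
  ]
}}

```text
time_s: 14.45
ee_pos: [601.8, 2.0, 257.7]
ee_rot: [180.0, 28.0, -172.0]
force: [-0.3, 0.1, -2.0]
gripper_width: 48.9
gripper_force: 45.0
```

Call:
{"name": "apply_moves", "arguments": {
  "increments": [
    [-1,0.0012,0.0002,-0.0024,0,0,0],
    [-1,0,0,0,0,0,0]
  ]
}}

```text
time_s: 14.62
ee_pos: [603.0, 2.5, 255.6]
ee_rot: [179.9, 28.0, -172.0]
force: [-1.6, 2.7, -0.4]
gripper_width: 48.9
gripper_force: 45.0
```

```bash
python3 -c "
from h import *
st(44.5)"
```

```text
spindle-frame TCP [ 0.18  0.54 75.03] F [-1.24  2.87  0.16] torque [0.34 0.53 0.03] rot [ 179.94   28.   -172.03] 48.86208951833732
```

Call:
{"name": "apply_moves", "arguments": {
  "increments": [
    [-1,0.0013,0.0002,-0.0024,0,0,0],
    [-1,0,0,0,0,0,0]
  ],
  "newtons": 55
}}

```text
time_s: 14.78
ee_pos: [604.1, 2.7, 253.9]
ee_rot: [180.0, 28.0, -172.0]
force: [-3.7, 0.5, 1.1]
gripper_width: 48.4
gripper_force: 55.0
```

Call:
{"name": "apply_moves", "arguments": {
  "increments": [
    [-1,0.0012,0.0002,-0.0024,0,0,0],
    [-1,0,0,0,0,0,0]
  ]
}}

```text
time_s: 14.95
ee_pos: [605.3, 2.8, 250.9]
ee_rot: [180.0, 28.0, -172.0]
force: [0.4, 0.7, -2.5]
gripper_width: 48.8
gripper_force: 55.0
```

```bash
python3 -c "
from h import *
st(44.5)"
```

```text
spindle-frame TCP [ 0.01  0.51 69.79] F [-0.72  0.68 -2.41] torque [ 0.4   0.47 -0.08] rot [ 179.96   28.   -172.02] 48.80298683394288
```

Call:
{"name": "apply_moves", "arguments": {
  "increments": [
    [-1,0.0012,0.0002,-0.0024,0,0,0],
    [-1,0,0,0,0,0,0]
  ]
}}

```text
time_s: 15.12
ee_pos: [606.7, 3.2, 246.9]
ee_rot: [179.9, 27.9, -172.0]
force: [5.0, 3.5, -9.9]
gripper_width: 48.5
gripper_force: 55.0
```

Call:
{"name": "apply_moves", "arguments": {
  "increments": [
    [-1,0.0012,0.0002,-0.0024,0,0,0],
    [-1,0,0,0,0,0,0]
  ]
}}

```text
time_s: 15.28
ee_pos: [608.1, 3.0, 245.3]
ee_rot: [-180.0, 28.0, -172.0]
force: [0.4, 2.0, -4.0]
gripper_width: 48.6
gripper_force: 55.0
```

```bash
python3 -c "
from h import *
st(44.5)"
```

```text
spindle-frame TCP [-0.12  0.23 63.52] F [-1.31  1.9  -3.84] torque [0.32 0.44 0.02] rot [-180.     27.96 -172.  ] 48.62095087201522
```

Call:
{"name": "apply_moves", "arguments": {
  "increments": [
    [-1,0.0007,0.0001,-0.0014,0,0,0],
    [-1,0,0,0,0,0,0]
  ]
}}

```text
time_s: 15.45
ee_pos: [608.7, 2.9, 244.6]
ee_rot: [-180.0, 28.0, -172.0]
force: [-0.3, 0.8, -1.9]
gripper_width: 48.9
gripper_force: 55.0
```

Call:
{"name": "apply_moves", "arguments": {
  "increments": [
    [-1,0.0005,0.0001,-0.0009,0,0,0],
    [-1,0,0,0,0,0,0]
  ]
}}

```text
time_s: 15.62
ee_pos: [609.1, 3.0, 244.0]
ee_rot: [-180.0, 28.0, -172.0]
force: [-1.0, 0.1, -1.7]
gripper_width: 48.9
gripper_force: 55.0
```

```bash
python3 -c "
from h import *
st(44.5)"
```

```text
spindle-frame TCP [ 0.09  0.18 61.88] F [-1.69  0.26 -1.  ] torque [0.09 0.6  0.01] rot [-179.99   28.01 -172.  ] 48.91095414376298
```

Call:
{"name": "apply_moves", "arguments": {
  "increments": [
    [-1,0.0005,0.0001,-0.0009,0,0,0],
    [-1,0,0,0,0,0,0]
  ]
}}

```text
time_s: 15.78
ee_pos: [609.2, 3.1, 243.9]
ee_rot: [-180.0, 28.0, -172.0]
force: [-6.6, -0.5, 2.6]
gripper_width: 48.7
gripper_force: 55.0
```

Call:
{"name": "apply_moves", "arguments": {
  "increments": [
    [-1,0.0005,0.0001,-0.0009,0,0,0],
    [-1,0,0,0,0,0,0]
  ]
}}

```text
time_s: 15.95
ee_pos: [609.3, 3.1, 243.9]
ee_rot: [-180.0, 28.0, -172.0]
force: [-9.9, -1.2, 9.1]
gripper_width: 48.4
gripper_force: 55.0
```

```bash
python3 -c "
from h import *
st(44.5)"
```

```text
spindle-frame TCP [ 0.26  0.25 61.7 ] F [-4.52  0.22 12.76] torque [-0.15  1.27 -0.07] rot [-179.96   28.04 -171.96] 48.40756261234558
```

Hard stop at z≈61.7, which is the flange on the hub, and the click has passed. I'll press slightly more, then release and retract.

Call:
{"name": "apply_moves", "arguments": {
  "increments": [
    [-1,0.0005,0.0001,-0.0009,0,0,0],
    [-1,0,0,0,0,0,0],
    [-1,-0.001,-0.0001,0.0018,0,0,0],
    [1,0,0,0,0,0,0],
    [1,0,0,0,0,0,0]
  ]
}}

```text
time_s: 16.37
ee_pos: [610.5, 3.2, 244.0]
ee_rot: [-180.0, 28.2, -172.0]
force: [-0.6, 0.5, -0.3]
gripper_width: 59.1
gripper_force: 0.0
```

Call:
{"name": "apply_moves", "arguments": {
  "increments": [
    [1,0,0,0,0,0,0],
    [1,0,0,0,0,0,0],
    [1,0,0,0,0,0,0],
    [1,0,0,0,0,0,0],
    [1,-0.0047,-0.0007,0.0088,0,0,0]
  ]
}}

```text
time_s: 16.78
ee_pos: [604.3, 2.8, 249.9]
ee_rot: [179.9, 27.8, -172.0]
force: [0.2, 0.1, -0.4]
gripper_width: 90.6
gripper_force: 0.0
```

Call:
{"name": "apply_moves", "arguments": {
  "increments": [
    [1,-0.0093,-0.0013,0.0177,0,0,0],
    [1,-0.0139,-0.002,0.0265,0,0,0],
    [1,-0.0139,-0.002,0.0265,0,0,0],
    [1,-0.0139,-0.002,0.0265,0,0,0],
    [1,-0.0139,-0.002,0.0265,0,0,0]
  ]
}}

```text
time_s: 17.2
ee_pos: [538.9, -6.7, 377.4]
ee_rot: [-180.0, 28.0, -172.0]
force: [-0.5, -0.0, 0.9]
gripper_width: 91.1
gripper_force: 0.0
```

Call:
{"name": "apply_moves", "arguments": {
  "increments": [
    [1,-0.03,-0.02,0,0,0,0],
    [1,-0.03,-0.02,0,0,0,0],
    [1,-0.03,-0.02,0,0,0,0],
    [1,-0.02,-0.02,0,0,0,0],
    [1,0,0,0,0,0,0]
  ]
}}

```text
time_s: 17.62
ee_pos: [426.8, -89.1, 376.5]
ee_rot: [-179.8, 28.1, -172.2]
force: [0.2, 0.6, -0.1]
gripper_width: 91.2
gripper_force: 0.0
```

Call:
{"name": "apply_moves", "arguments": {
  "increments": [
    [1,0,0,0,0,0,0],
    [1,0,0,0,0,0,0],
    [1,0,0,0,0,0,0]
  ]
}}

```text
time_s: 17.87
ee_pos: [430.6, -86.0, 375.7]
ee_rot: [180.0, 28.0, -171.9]
force: [1.0, -0.1, -0.3]
gripper_width: 91.2
gripper_force: 0.0
```

```bash
python3 -c "
from h import *
look('z7',(335,180),(330,145))
z=zax(np.radians(8));O=np.array([658.5,9.8,150])
for c,o,s in(('scene',(335,180),0),('top',(330,145),400)): print(c,[(proj(c,O+h*z)[0]-o+.5)*5+[s,0] for h in(27,62,132)])"
```

```text
scene [array([224.19, 255.4 ]), array([214.31, 217.77]), array([193.43, 138.29])]
top [array([625.22, 219.74]), array([635.42, 237.63]), array([657.28, 275.97])]
```

View pics/z7.png

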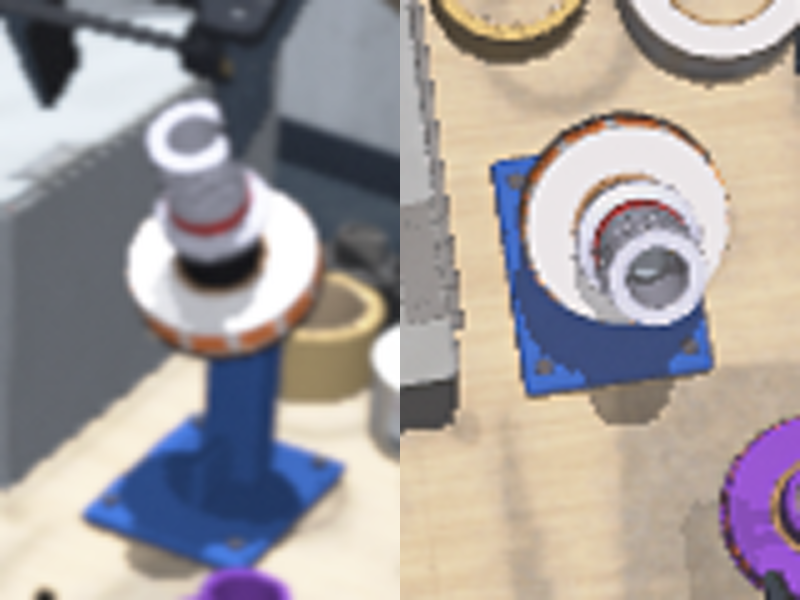

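The sleeve's end is at scene crop (188,137) and top crop (657,276), matching the predictions for home: (193,138) and (657,276). Its flange rests on the hub, the reel is flush on the disc, and the gripper is clear.

```bash
python3 -c "
from workcell import env
print(env.job_done())"
```

```text
the job is handed in; nothing more can be done
None
```

The reel is seated fully down against the backing disc, the sleeve is clicked past the balls with its flange on the hub, and the job was handed in at about 18 s with the gripper clear; the arm's path stayed away from the bystanders, though I didn't recheck them in a final picture.

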